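# Tamp the chalk lumps level in the packing bin

## Task

Take the flat tamper from its steel tray and use it to press the chalk lumps in the grey bin firmly down, over the whole bin, until all eight lie flat and level, packed on firm ground: come down slowly, push steadily with about 20 N for a moment at each place, and never with more than 30 N, or the chalk breaks. Then stand the tamper back upright in its tray; touch the chalk with nothing but the tamper, do not lean on the bin's walls, and leave the other things on the counter where they are.

Things in the scene. Friction and masses are not known exactly. Their poses are not given: they have to be found in the camera images.
- tamper_mid (a point): Loose flat tamper standing on its foot in the steel tray, about 0.3 to 0.5 kg: a square flat aluminium foot 60 x 60 mm, 10 mm thick, and on it a square upright wooden handle 28 x 28 mm (a 6 mm collar, 38 mm across, at its foot) that ends 104 mm above the foot's underside, its sides parallel to the foot's. This point: on its axis, 57 mm above the foot's underside; z up the handle, x and y square to the foot's sides.
- tray: Shallow square steel tray fixed on the counter, 100 x 100 mm outside, 92 x 92 mm inside, rim 14 mm high, inner floor 4 mm above the counter; the tamper's place. Origin: centre of its underside, axes along its sides.
- bin_rim (a point): Centre of the mouth, at rim height, of the open rectangular grey plastic bin fixed on the counter, full of pale chalk lumps: 82 x 150 mm outside (x by y), walls 5 mm, so 72 x 140 mm inside; y runs along the long side, z up. Packed down, the lumps' tops lie level somewhere 10 to 30 mm below the rim: it differs from bin to bin and can only be felt.
- bin: The same bin, 68 mm high; origin: centre of its underside, 68 mm below the rim point, same axes. Its eight lumps stand in four rows of two, 34 mm apart, jammed at uneven heights and mostly tipped, tops from about 25 mm below the rim to 17 mm above it. The tamper's foot covers four lumps (two rows) at a time and has 6 mm to spare at either long wall.
- lump1_pt (a point): Point 6 mm under the middle of the flat top of a chalk lump (about 29 x 29 x 28 mm) in the bin, at x = -17 mm, y = -51 mm in the bin's axes; z is square to its top, x and y are along its sides. Pressed, a lump slides stiffly down at about 2 N (four at once: some 8 N), turns flat under a flat foot and stays; fully down it meets firm ground and the force rises sharply. This lump always stands upright; the others can tip.
- lump2_pt (a point): Point 6 mm under the middle of the flat top of a chalk lump (about 29 x 29 x 28 mm) in the bin, at x = +17 mm, y = -51 mm in the bin's axes; z is square to its top, x and y are along its sides.
- lump3_pt (a point): Point 6 mm under the middle of the flat top of a chalk lump (about 29 x 29 x 28 mm) in the bin, at x = -17 mm, y = -17 mm in the bin's axes; z is square to its top, x and y are along its sides.
- lump4_pt (a point): Point 6 mm under the middle of the flat top of a chalk lump (about 29 x 29 x 28 mm) in the bin, at x = +17 mm, y = -17 mm in the bin's axes; z is square to its top, x and y are along its sides.
- lump5_pt (a point): Point 6 mm under the middle of the flat top of a chalk lump (about 29 x 29 x 28 mm) in the bin, at x = -17 mm, y = 17 mm in the bin's axes; z is square to its top, x and y are along its sides.
- lump6_pt (a point): Point 6 mm under the middle of the flat top of a chalk lump (about 29 x 29 x 28 mm) in the bin, at x = +17 mm, y = 17 mm in the bin's axes; z is square to its top, x and y are along its sides.
- lump7_pt (a point): Point 6 mm under the middle of the flat top of a chalk lump (about 29 x 29 x 28 mm) in the bin, at x = -17 mm, y = 51 mm in the bin's axes; z is square to its top, x and y are along its sides.
- lump8_pt (a point): Point 6 mm under the middle of the flat top of a chalk lump (about 29 x 29 x 28 mm) in the bin, at x = +17 mm, y = 51 mm in the bin's axes; z is square to its top, x and y are along its sides.
- glue1: White glue bottle with a pointed yellow cap, 38 mm across, 135 mm high, standing beside the steel tray; to be left alone. Origin: centre of its underside.
- glue2: White glue bottle with a pointed yellow cap, 38 mm across, 135 mm high, at the far side of the counter; to be left alone. Origin: centre of its underside.
- tub: Orange lidded tub, 96 mm across, 97 mm high, at the far side; to be left alone. Origin: centre of its underside.
- pack1: Flat cardboard pack, 75 x 130 x 18 mm, lying nearest the robot; to be left alone. Origin: centre of its underside.
- pack2: Flat cardboard pack, 75 x 130 x 18 mm, lying at the far side; to be left alone. Origin: centre of its underside.
- spare1: Spare chalk lump, a 28 mm block lying on the counter beside the bin; to be left alone. Origin: centre of its underside.
- spare2: Another spare 28 mm chalk lump beside the bin; to be left alone. Origin: centre of its underside.
- tamper: The same tamper; origin: centre of the foot's underside, axes as for its middle point. Lower it on the chalk at some 10 mm/s: running onto firm ground at over about 20 mm/s is a knock that breaks the chalk. Held high on the handle it keeps the hand clear of the bin.
Things that resemble listed ones, but are neither listed nor needed, are in the scene too. Leave any green look-alike of the tamper alone. Leave any purple or yellow look-alike of the tray alone.

How it is judged:
By the outcome, as a careful person would: the job done as asked, in the order asked, and still so for the second after the job is handed in, with the robot touching nothing.
It also fails if it takes over 72 s, if anything falls off the work surface, if the arm or the gripper's body presses on something with over 40 N, if the wrist force passes 120 N, or if a joint passes its speed limit or range.

## Robot

A 7-joint arm with a two-finger parallel gripper is mounted at the origin on the work surface. World frame = base frame: x ahead of the robot, y to its left, z up, the work surface at z = 0. Lengths are in m, angles in rad, forces in N, time in s.
With the tool pointing down it reaches from about 0.4 to 0.85 m from the base axis. Payload 10.4 kg.
Tool frame: the origin (TCP) lies midway between the tips of the shut fingers; the grasp point (between the pads) lies 19 mm behind it; z points along the fingers, y is the line along which they close (so a half turn about z gives the same grasp; the last joint's range is limited). The gripper opens to 87 mm and grips with 3 to 60 N. Pads are 19 mm wide; open, the fingers measure 117 mm over their backs; the gripper's body (75 mm by 190 mm) begins 51 mm behind the grasp point.
Start: joints at [-1.37, 0.332, -0.065, 1.46, 0.022, 1.35, -0.088], TCP at [0.139, 0.609, 0.223] pointing down, gripper open.
Joint ranges: [-2.6, 2.6], [-0.5, 2.12], [-1.47, 1.34], [0.16, 2.42], [-1.27, 4.41], [0.06, 2.06], [-2.6, 2.6]. Speed limits (rad/s): [2.22, 2.22, 2.79, 2.79, 3.14, 3.14, 3.14].

## Interface

Orientations are given as a unit quaternion [x, y, z, w].
In Python, from bench import sensors, eyes, order gives the robot as it stands.
- The arm moves only by the tool arm_command, never from a script. Its argument "steps" is a list of rows, each an object with "rot": the turn, a rotation vector about the world's x, y, z in degrees, a list of three; "slide": the shift along the world's x, y, z in m, a list of three; "grip": the opening, from 0 (shut) to 1 (fully open). A call has exactly 8 rows; each row shifts and turns the commanded pose from where the row before left it; what a row does not reach is not made up. A row lasts 1/8 s, in which the tool goes at most 62.5 mm and 10.7 degrees, less where a joint would pass 70% of its speed; a pose out of reach is approached as far as the arm can. A call with a gripper value outside its range is refused whole. The fingers move at their own pace and stop on an object; "newtons" is the grip in N (left out, the last holds). Time passes only in rows, so rows that do not move let the fingers close, or fill a call up. It gives the time, the measured TCP pose, the force, the opening and the grip force at its end, in the units of the state.
- sensors.read_state(): the state, without advancing time (a new reading comes with each control period).
- eyes.camera(name): name is "scene" or "top" or "wrist"; returns a dict with "pixels" (384x512x3 uint8, red, green, blue), "intrinsics" (3x3 intrinsics, pixels), "pose" (4x4, takes a point from camera to world coordinates). Camera axes: x right, y down, z forward; pixel columns grow to the right and rows downward; lengths in m; the calibration is good to about 2 mm. The wrist camera is an equidistant fisheye: a pixel r from the principal point sees the ray r / f radians off the axis. A picture is of the moment at which its call begins. There is no depth.
- order.close_job(): hands the job in; it is judged then, once.
Trained networks look in a picture, given as the dict that the camera call returned (one of the last four; its "shot" number tells which), for a name from the list of things; names that differ only in an ending like _2 or _b are one class to them, and where a whole thing is asked for, a point or a joint stands for the part that bears it (a point fixed in the world has none). Each returns a list of dicts, best first, with "conf" (0 to 1); they miss things now and then, are a little off and sometimes report something else, mostly with a low value. They report only what shows in the picture. A call takes as long as a camera call. They do not tell look-alikes from the thing itself.
- eyes.look_for(name, picture): "bbox" ([left, top, right, bottom] in pixels, round what is visible of it).
The state is a dict: "time": time; "joint_positions": joint angles; "joint_vel": joint speeds; "joint_torque": joint torques, N m; "ee_pos": TCP position; "eef_rot": TCP orientation; "ft_force": force on the tool from outside, world axes, zero at the start; "torque": the same for the moment, N m; "width": finger opening in m; "grip_force": force on a finger pad.
Only numpy, scipy, OpenCV 4.12 (cv2) and the standard library are available. Lean on these libraries where they do the work, as an engineer would, in place of code of your own. Each camera call takes 0.05 s, during which the arm holds its last target. There are 200 camera calls.

## Working session

There is one attempt and no reset: what is moved stays moved. The work goes in short steps, Python scripts to look and compute and a tool call to move; the robot and the scene stay as the last step left them, time stands still between calls to the robot, and variables do not carry over. Pictures are saved under pics/ and viewed, at most 10 in all, crops included, and the job is handed in when it is done.

Besides the shell and the picture viewer there is one more tool, called after "Call:" as name([rows], argument=value, ...), one row to a line, values as JSON. arm_command: Moves the arm, as the interface text tells. Its arguments: {"type":"object","properties":{"steps":{"type":"array","items":{"type":"object","properties":{"rot":{"type":"array","items":{"type":"number"}},"slide":{"type":"array","items":{"type":"number"}},"grip":{"type":"number"}}}},"newtons":{"type":"number"}},"required":["steps"]}

```bash
mkdir -p pics
cat > h.py <<'E'
import numpy as np, cv2
from bench import sensors, eyes, order
def ray(p,u,v,fish=False):
    K=p["intrinsics"];T=np.array(p["pose"])
    x=(u-K[0][2])/K[0][0];y=(v-K[1][2])/K[1][1]
    if fish:
        r=np.hypot(x,y)+1e-9;d=np.array([np.sin(r)*x/r,np.sin(r)*y/r,np.cos(r)])
    else: d=np.array([x,y,1.])
    return T[:3,3],T[:3,:3]@d
def onz(p,u,v,z,fish=False):
    o,d=ray(p,u,v,fish);return (o+d*(z-o[2])/d[2])[:2]
def proj(p,X,fish=False):
    K=p["intrinsics"];T=np.array(p["pose"]);c=T[:3,:3].T@(np.array(X)-T[:3,3])
    if fish:
        r=np.hypot(c[0],c[1]);t=np.arctan2(r,c[2]);q=c[:2]/r*t
    else: q=c[:2]/c[2]
    return K[0][0]*q[0]+K[0][2],K[1][1]*q[1]+K[1][2]
def save(p,n,crop=None,s=1):
    im=p["pixels"][:,:,::-1]
    if crop: im=im[crop[1]:crop[3],crop[0]:crop[2]]
    cv2.imwrite("pics/"+n,cv2.resize(im,None,fx=s,fy=s,interpolation=cv2.INTER_CUBIC))
E
python3 - <<'E'
from h import *
np.set_printoptions(precision=4,suppress=True)
ims=[]
for c in("top","scene"):
    p=eyes.camera(c);ims.append(p["pixels"]);np.save(c+".npy",p,allow_pickle=True)
    print(c,np.array(p["pose"]),p["intrinsics"])
    for n in("tamper","tray","bin","glue1","tub","pack1","spare1"):
        for d in eyes.look_for(n,p)[:4]:
            b=d["bbox"];print(n,round(d["conf"],2),np.round(b),onz(p,(b[0]+b[2])/2,(b[1]+b[3])/2,0.03))
    save(p,c+".png",s=1.56)
print(sensors.read_state())
E
```

```text
top [[ 0.0134 -0.9978  0.0653  0.4516]
 [-0.9999 -0.0135 -0.0021  0.0281]
 [ 0.003  -0.0652 -0.9979  1.1739]
 [ 0.      0.      0.      1.    ]] [[377.9836   0.     249.919 ]
 [  0.     377.9836 195.1071]
 [  0.       0.       1.    ]]
tamper 0.89 [214. 167. 235. 195.] [0.5685 0.1032]
tamper 0.8 [172. 170. 195. 190.] [0.5686 0.2275]
tamper 0.76 [128. 168. 154. 192.] [0.5676 0.3584]
tamper 0.31 [302. 170. 359. 203.] [ 0.5556 -0.2187]
tray 0.89 [162. 276. 193. 305.] [0.2387 0.2376]
tray 0.76 [144. 208. 185. 252.] [0.4179 0.2826]
tray 0.57 [165. 164. 202. 194.] [0.5724 0.2285]
tray 0.42 [166. 102. 211. 129.] [0.769 0.218]
bin 0.46 [169. 141. 187. 155.] [0.668  0.2475]
glue1 0.66 [165. 165. 198. 194.] [0.5717 0.2333]
glue1 0.56 [167. 141. 187. 154.] [0.6696 0.2514]
glue1 0.5 [250. 106. 266. 125.] [0.7724 0.0037]
tub 0.91 [310.  96. 346. 138.] [ 0.7703 -0.211 ]
tub 0.66 [329. 190. 340. 201.] [ 0.5293 -0.2302]
tub 0.45 [344. 190. 354. 197.] [ 0.5367 -0.2744]
pack1 0.75 [165. 101. 211. 131.] [0.7674 0.2188]
pack1 0.56 [235. 234. 279. 264.] [0.3655 0.0028]
spare1 0.6 [251. 107. 262. 123.] [0
[... 1074 characters left out ...]
[ 0.5503 -0.2151]
spare1 0.76 [162. 228. 177. 245.] [ 0.6461 -0.1665]
spare1 0.75 [124. 222. 140. 240.] [ 0.6455 -0.2589]
spare1 0.29 [162. 198. 177. 209.] [ 0.5417 -0.1999]
{'time': 0.8, 'joint_positions': array([-1.3696,  0.3322, -0.0647,  1.4601,  0.0216,  1.3499, -0.0885]), 'joint_vel': array([ 0.0009,  0.0006,  0.0001, -0.0015,  0.0005,  0.0003, -0.0001]), 'joint_torque': array([  0.0004, -62.3003,   0.0246, -39.0114,  -0.0613,   0.0315,
         0.    ]), 'ee_pos': array([0.1387, 0.6095, 0.2226]), 'eef_rot': array([0.1116, 0.9937, 0.0001, 0.    ]), 'ft_force': array([-0.7536,  0.0786,  0.5688]), 'torque': array([0.0185, 0.0128, 0.0187]), 'grip_force': 0.0, 'width': 0.08741979602436371}
```

View pics/top.png

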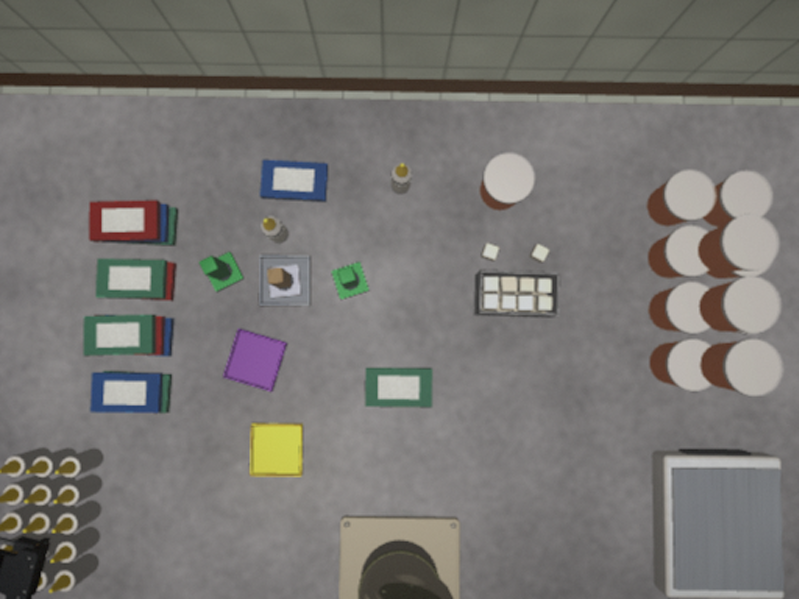

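View pics/scene.png

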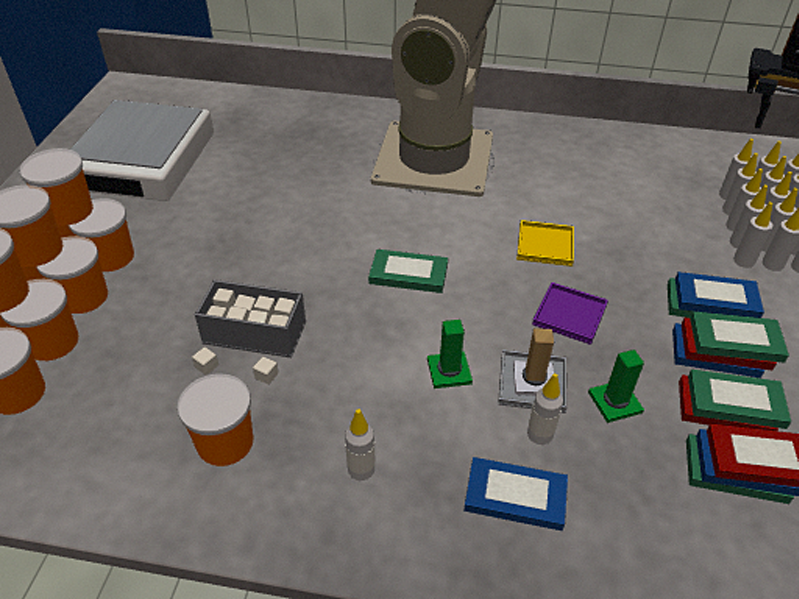

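The wooden tamper stands in the grey steel tray, at display (282,280) in the top view and (538,365) in the scene view. The green look-alikes are at about (220,270) and (350,280) in the top view, and the purple and yellow trays at (255,360) and (275,450). The wooden tamper in the steel tray fits the description, being wood and aluminium. The bin is at (517,294). I'll confirm with one enlarged crop and start moving over.

Run:
```python
from h import *
p=np.load("top.npy",allow_pickle=True).item();q=np.load("scene.npy",allow_pickle=True).item()
a=p["pixels"][150:220,120:250][:,:,::-1];b=q["pixels"][200:290,260:425][:,:,::-1]
a=cv2.resize(a,(780,420),interpolation=3);a=cv2.resize(a,(400,215),interpolation=3);b=cv2.resize(b,(400,218),interpolation=3);a=cv2.resize(a,(400,218))
cv2.imwrite("pics/crop.png",cv2.resize(np.vstack([a,b]),(500,545)))
# bin outline in top (dark), rim z~.068
for n,(u,v) in dict(binL=(304,188),tl=(305,172.5),tr=(357,173),br=(357,202.5),bl=(304,202)).items(): print(n,onz(p,u,v,.068))
print("tray",onz(p,182.5,179.5,.014),"glue1base",onz(p,178,151,.0))
```

```text
binL [ 0.54698951 -0.13278123]
tl [ 0.59283011 -0.13554171]
tr [ 0.5934564  -0.28878061]
br [ 0.50646753 -0.2883359 ]
bl [ 0.50583266 -0.13294777]
tray [0.57282676 0.23404946] glue1base [0.66384083 0.25287794]
```

Call:
arm_command([
  {"slide":[0.04,-0.035,0.005],"grip":1},
  {"slide":[0.04,-0.035,0.005],"grip":1},
  {"slide":[0.04,-0.035,0.005],"grip":1},
  {"slide":[0.04,-0.035,0.005],"grip":1},
  {"slide":[0.04,-0.035,0.005],"grip":1},
  {"slide":[0.04,-0.035,0.005],"grip":1},
  {"slide":[0.04,-0.035,0],"grip":1},
  {"slide":[0.04,-0.035,0],"grip":1},
])

```text
schema error: expected keys rot, slide, grip
```

View pics/crop.png

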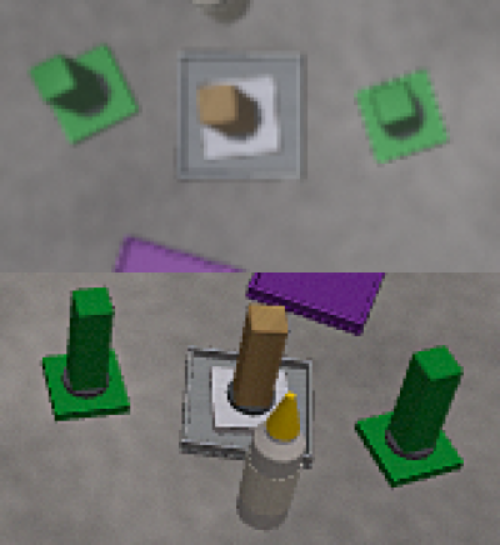

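The crop confirms it: a wooden handle on an aluminium foot in the grey tray, with both green ones to the sides. Moving over.

Call:
arm_command([
  {"rot":[0,0,1.6],"slide":[0.04,-0.035,0.005],"grip":1},
  {"rot":[0,0,1.6],"slide":[0.04,-0.035,0.005],"grip":1},
  {"rot":[0,0,1.6],"slide":[0.05,-0.045,0.005],"grip":1},
  {"rot":[0,0,1.6],"slide":[0.05,-0.045,0.005],"grip":1},
  {"rot":[0,0,1.6],"slide":[0.05,-0.045,0.005],"grip":1},
  {"rot":[0,0,1.6],"slide":[0.05,-0.045,0.005],"grip":1},
  {"rot":[0,0,1.6],"slide":[0.05,-0.045,0],"grip":1},
  {"rot":[0,0,1.6],"slide":[0.04,-0.035,0],"grip":1},
])

```text
time: 1.8
ee_pos: [0.4922, 0.2938, 0.2515]
eef_rot: [0.0, 1.0, 0.0, 0.0]
ft_force: [-0.2, 0.0, -0.2]
width: 0.0871
grip_force: 0.0
```

Run:
```python
from h import *
s=sensors.read_state();print(s["time"],s["ee_pos"],s["eef_rot"])
p=eyes.camera("wrist");np.save("w1.npy",p,allow_pickle=True)
np.set_printoptions(precision=3,suppress=True);print(p["pose"],p["intrinsics"])
save(p,"w1.png",s=1.56)
for n in("tamper","tray","glue1"):
    for d in eyes.look_for(n,p)[:3]:print(n,round(d["conf"],2),np.round(d["bbox"]))
```

```text
1.8 [0.49215265 0.29380169 0.25150639] [3.21693092e-04 9.99999856e-01 1.98818045e-04 3.81437302e-04]
[[ 0.001  0.957  0.289  0.413]
 [ 1.    -0.001  0.001  0.295]
 [ 0.001  0.289 -0.957  0.414]
 [ 0.     0.     0.     1.   ]] [[297.319   0.    258.632]
 [  0.    297.319 192.696]
 [  0.      0.      1.   ]]
tamper 0.73 [195. 198. 242. 258.]
tamper 0.69 [277. 200. 328. 263.]
tamper 0.67 [106. 191. 158. 250.]
tray 0.82 [211.  62. 300. 153.]
tray 0.76 [187.   2. 257.  22.]
tray 0.74 [183. 182. 251. 249.]
glue1 0.71 [198. 196. 241. 258.]
glue1 0.58 [215. 285. 241. 324.]
```

View pics/w1.png

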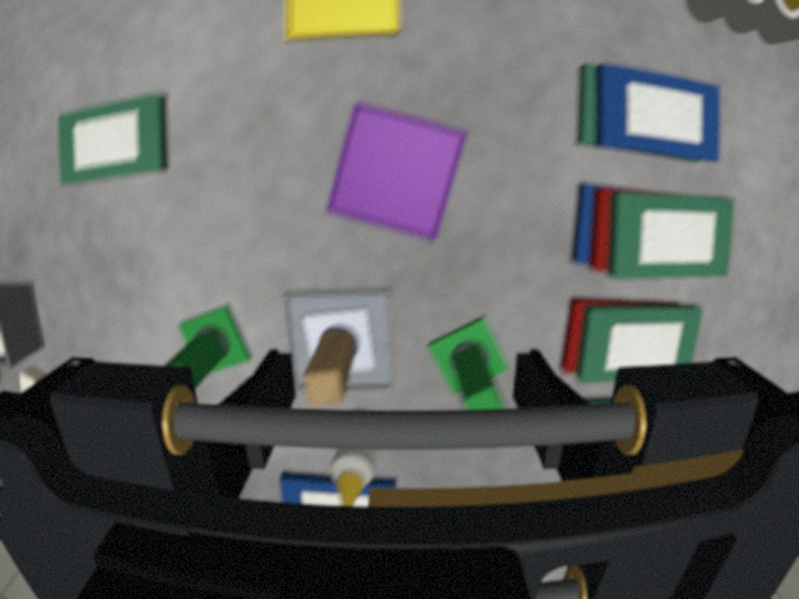

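The foot shows at about (304–375, 309–370) inside the grey tray (286–391, 289–387), tilted a few degrees. I'll measure it with the calibration.

Run:
```python
from h import *
from scipy.optimize import least_squares
np.set_printoptions(precision=4,suppress=True)
p=np.load("w1.npy",allow_pickle=True).item()
# rectify at z: orthographic map 0.5mm/px centred at tray
def rect(z,cx,cy,h=.07,s=.0005):
    g=np.arange(-h,h,s);X,Y=np.meshgrid(cx+g,cy+g,indexing="ij")
    K=p["intrinsics"];T=np.array(p["pose"])
    c=(np.stack([X,Y,0*X+z],-1)-T[:3,3])@T[:3,:3]
    r=np.hypot(c[...,0],c[...,1]);t=np.arctan2(r,c[...,2])
    return cv2.remap(p["pixels"],(K[0][0]*c[...,0]/r*t+K[0][2]).astype("f4"),(K[1][1]*c[...,1]/r*t+K[1][2]).astype("f4"),cv2.INTER_CUBIC)
S=1.5625
for n,z,pts in(("foot",.014,[(304,315),(367,309),(375,370)]),("tray",.014,[(286,292),(390,289),(391,385)])):
    w=np.array([onz(p,u/S,v/S,z,True) for u,v in pts]);print(n,w,"c",(w[0]+w[2])/2,"ang",np.degrees(np.arctan2(*(w[1]-w[0])[::1])),np.linalg.norm(np.diff(w,axis=0),axis=1))
a=rect(.014,.572,.230)
g=cv2.cvtColor(a,cv2.COLOR_RGB2GRAY)
m=((g>185)).astype("u1");n,l,st,ce=cv2.connectedComponentsWithStats(m);i=1+np.argmax(st[1:,4]);ys,xs=np.where(l==i)
print("foot rect",cv2.minAreaRect(np.stack([xs,ys],1).astype("f4")))
b=cv2.resize(a[:,:,::-1],None,fx=2,fy=2)
cv2.imwrite("pics/r1.png",b)
# top of handle (wood): rectify at .108
```

```text
foot [[0.5469 0.2034]
 [0.541  0.2621]
 [0.6019 0.268 ]] c [0.5744 0.2357] ang -5.694641814622078 [0.059  0.0612]
tray [[0.5248 0.1878]
 [0.5223 0.2831]
 [0.6179 0.283 ]] c [0.5713 0.2354] ang -1.5060514632038302 [0.0954 0.0957]
foot rect ((148.6803436279297, 145.0164031982422), (117.00888061523438, 118.8909683227539), 83.8844985961914)
```

View pics/r1.png

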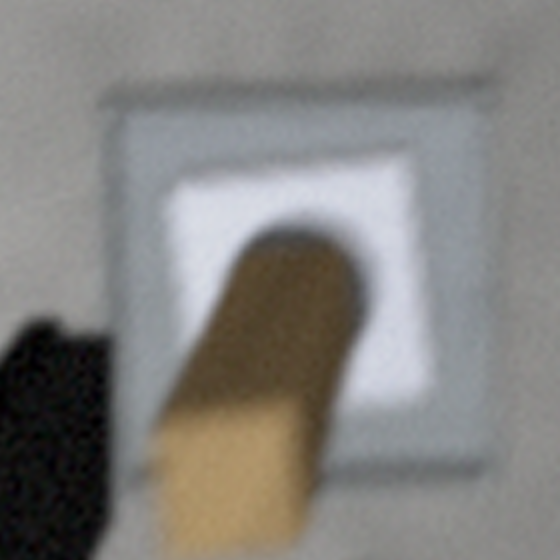

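Foot centre is about (0.5745, 0.2343) with yaw +6°. The tray centre is about (0.571, 0.235). Approach from above and let it settle.

Call:
arm_command([
  {"rot":[0,0,3],"slide":[0.033,-0.0225,0],"grip":1},
  {"rot":[0,0,3],"slide":[0.0325,-0.0225,-0.02],"grip":1},
  {"rot":[0,0,0],"slide":[0,0,-0.03],"grip":1},
  {"rot":[0,0,0],"slide":[0,0,-0.03],"grip":1},
  {"rot":[0,0,0],"slide":[0,0,-0.02],"grip":1},
  {"rot":[0,0,0],"slide":[0,0,0],"grip":1},
  {"rot":[0,0,0],"slide":[0,0,0],"grip":1},
  {"rot":[0,0,0],"slide":[0,0,0],"grip":1},
])

```text
time: 3.0
ee_pos: [0.5563, 0.2515, 0.1524]
eef_rot: [-0.052, 0.999, 0.001, 0.001]
ft_force: [0.0, -0.6, 0.5]
width: 0.0869
grip_force: 0.0
```

Run:
```python
from h import *
p=eyes.camera("wrist");np.save("w2.npy",p,allow_pickle=True)
save(p,"w2.png",s=1.56)
for n,X in dict(handle_top=(.5745,.2343,.108),foot=(.5745,.2343,.014)).items():print(n,np.array(proj(p,X,True))*1.56)
s=sensors.read_state();print(s["ee_pos"],s["eef_rot"],s["ft_force"])
```

```text
handle_top [361.37042165 364.82306338]
foot [372.84684531 306.92687269]
[0.55632587 0.25132815 0.15218111] [-5.22758733e-02  9.98632317e-01  4.90317798e-04  6.98022634e-04] [ 0.60118953 -0.30884569  0.87117927]
```

View pics/w2.png

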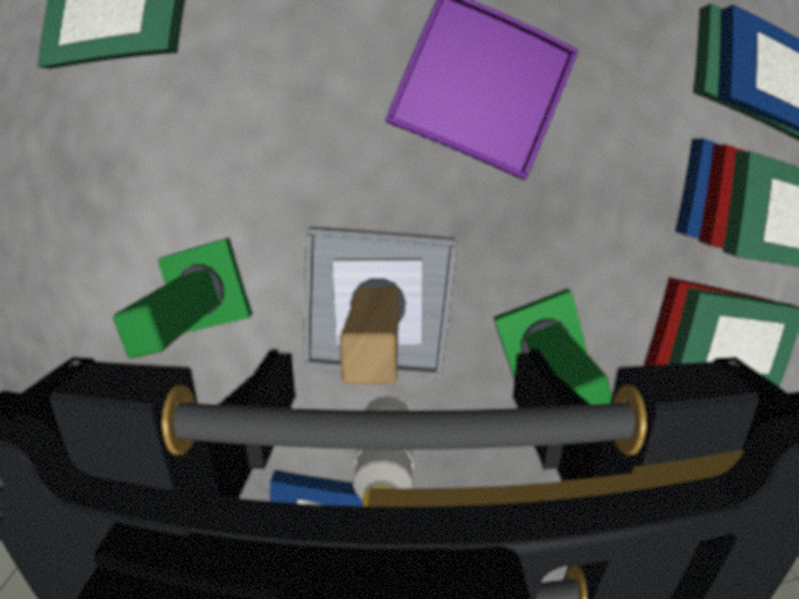

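The foot is now square to the gripper. Its centre is at (378,303) and the handle top at (369,358), slightly off the prediction, so I'll recompute from this still picture.

Run:
```python
from h import *
p=np.load("w2.npy",allow_pickle=True).item();S=1.56
print("handle",onz(p,369/S,358/S,.108,True),"foot",onz(p,378/S,303.5/S,.014,True))
t=[onz(p,u/S,v/S,.014,True) for u,v in((309,229),(455,239),(438,370),(309,361))];print("tray",np.round(t,4),np.mean(t,0))
g=[onz(p,383/S,465/S,.1,True)];print("glue",g)
```

```text
handle [0.57041381 0.23775515] foot [0.57169713 0.23758419]
tray [[0.5252 0.1873]
 [0.5222 0.2839]
 [0.617  0.2847]
 [0.6201 0.1917]] [0.57111173 0.23688317]
glue [array([0.64049666, 0.25032796])]
```

Call:
arm_command([
  {"rot":[0,0,0],"slide":[0.0075,-0.007,0],"grip":1},
  {"rot":[0,0,0],"slide":[0.0075,-0.007,0],"grip":1},
  {"rot":[0,0,0],"slide":[0,0,-0.028],"grip":1},
  {"rot":[0,0,0],"slide":[0,0,-0.028],"grip":1},
  {"rot":[0,0,0],"slide":[0,0,-0.026],"grip":1},
  {"rot":[0,0,0],"slide":[0,0,0],"grip":1},
  {"rot":[0,0,0],"slide":[0,0,0],"grip":0},
  {"rot":[0,0,0],"slide":[0,0,0],"grip":0},
], newtons=55)

```text
time: 4.05
ee_pos: [0.5718, 0.237, 0.0705]
eef_rot: [-0.052, 0.999, 0.0, 0.001]
ft_force: [0.0, -0.2, 0.2]
width: 0.074
grip_force: 0.0
```

Call:
arm_command([
  {"rot":[0,0,0],"slide":[0,0,0],"grip":0},
  {"rot":[0,0,0],"slide":[0,0,0],"grip":0},
  {"rot":[0,0,0],"slide":[0,0,0],"grip":0},
  {"rot":[0,0,0],"slide":[0,0,0],"grip":0},
  {"rot":[0,0,0],"slide":[0,0,0],"grip":0},
  {"rot":[0,0,0],"slide":[0,0,0],"grip":0},
  {"rot":[0,0,0],"slide":[0,0,0.002],"grip":0},
  {"rot":[0,0,0],"slide":[0,0,0.002],"grip":0},
])

```text
time: 5.05
ee_pos: [0.5706, 0.2369, 0.0728]
eef_rot: [-0.052, 0.999, -0.0, -0.0]
ft_force: [0.2, -0.1, -3.4]
width: 0.0275
grip_force: 54.8
```

Held, foot about 66.5 mm below the TCP. Lift and carry high over the green one, turning square to the bin.

Call:
arm_command([
  {"rot":[0,0,0],"slide":[0,0,0.02],"grip":0},
  {"rot":[0,0,0],"slide":[0,0,0.035],"grip":0},
  {"rot":[0,0,0],"slide":[0,0,0.035],"grip":0},
  {"rot":[0,0,0],"slide":[0,0,0.035],"grip":0},
  {"rot":[0,0,0],"slide":[0,-0.02,0.025],"grip":0},
  {"rot":[0,0,-2],"slide":[0.005,-0.04,0],"grip":0},
  {"rot":[0,0,-2],"slide":[0.005,-0.05,0],"grip":0},
  {"rot":[0,0,-2],"slide":[0.005,-0.05,0],"grip":0},
])

```text
time: 6.05
ee_pos: [0.5861, 0.0753, 0.2248]
eef_rot: [0.001, 1.0, 0.0, 0.001]
ft_force: [0.8, 0.6, -4.6]
width: 0.0275
grip_force: 54.8
```

Call:
arm_command([
  {"rot":[0,0,0],"slide":[0.005,-0.05,0],"grip":0},
  {"rot":[0,0,0],"slide":[0,-0.05,0],"grip":0},
  {"rot":[0,0,0],"slide":[0,-0.045,0],"grip":0},
  {"rot":[0,0,0],"slide":[0,-0.03,0],"grip":0},
  {"rot":[0,0,0],"slide":[0,-0.01,0],"grip":0},
  {"rot":[0,0,0],"slide":[0,0,0],"grip":0},
  {"rot":[0,0,0],"slide":[0,0,0],"grip":0},
  {"rot":[0,0,0],"slide":[0,0,0],"grip":0},
])

```text
time: 7.05
ee_pos: [0.5912, -0.1067, 0.2231]
eef_rot: [-0.001, 1.0, 0.0, -0.0]
ft_force: [-1.1, -0.1, -2.7]
width: 0.0274
grip_force: 54.8
```

Run:
```python
from h import *
p=eyes.camera("wrist");np.save("w3.npy",p,allow_pickle=True)
save(p,"w3.png",s=1.56)
for d in eyes.look_for("bin",p)[:2]:print(d)
s=sensors.read_state();print(s["ee_pos"],s["eef_rot"],s["ft_force"],s["width"],s["time"])
```

```text
{'bbox': [97.6, 103.7, 229.6, 180.0], 'conf': 0.91}
[ 0.5910577  -0.10723408  0.22309198] [-4.49242765e-04  9.99999887e-01  1.48170730e-04 -5.58250233e-05] [-0.98950836 -0.05049472 -3.01872197] 0.027336312384834444 7.15
```

View pics/w3.png

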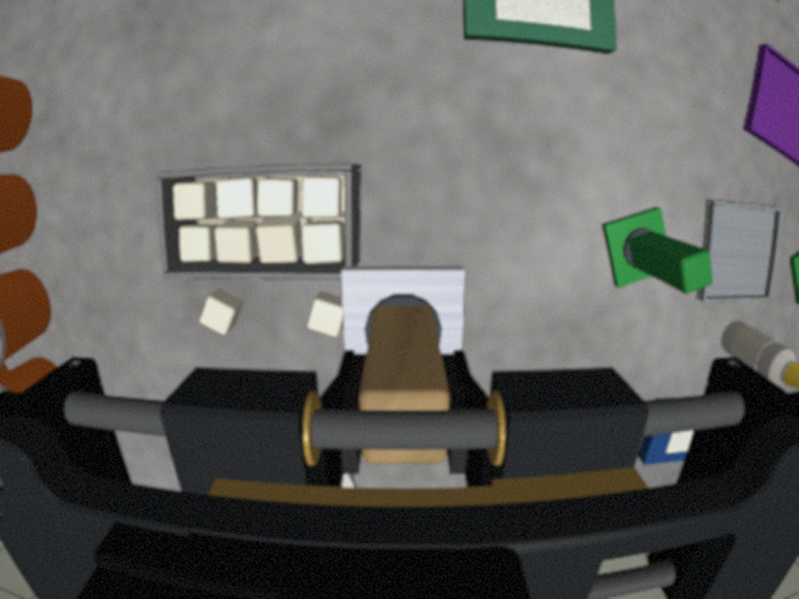

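The bin shows at (162–358, 165–272), with the held tamper level at (341–464, 268–352). I'll rectify at rim height and measure bin and foot.

```bash
cat >> h.py <<'E'
def rect(p,z,cx,cy,hx,hy,s=.0005):
    X,Y=np.meshgrid(cx+np.arange(-hx,hx,s),cy+np.arange(-hy,hy,s),indexing="ij")
    K=p["intrinsics"];T=np.array(p["pose"]);c=(np.stack([X,Y,0*X+z],-1)-T[:3,3])@T[:3,:3]
    r=np.hypot(c[...,0],c[...,1]);t=np.arctan2(r,c[...,2])
    return cv2.remap(p["pixels"],(K[0][0]*c[...,0]/r*t+K[0][2]).astype("f4"),(K[1][1]*c[...,1]/r*t+K[1][2]).astype("f4"),cv2.INTER_CUBIC)
E
python3 - <<'E'
from h import *
np.set_printoptions(precision=4,suppress=True)
p=np.load("w3.npy",allow_pickle=True).item();S=1.56
c=np.array([onz(p,u/S,v/S,.068,True) for u,v in((162,176),(358,165),(353,271),(167,272))]);print("bin",c,c.mean(0))
f=np.array([onz(p,u/S,v/S,.1666,True) for u,v in((341,270),(464,268))]);print("foot far edge",f,f.mean(0)+[.03,0],"tcp .5911 -.1072")
a=rect(p,.068,.549,-.211,.06,.1,.00025)[:,:,::-1]
cv2.imwrite("pics/r3.png",a)
E
```

```text
bin [[ 0.5113 -0.2841]
 [ 0.5117 -0.1357]
 [ 0.5858 -0.1404]
 [ 0.5848 -0.2868]] [ 0.5484 -0.2118]
foot far edge [[ 0.5624 -0.1355]
 [ 0.5613 -0.0755]] [ 0.5918 -0.1055] tcp .5911 -.1072
```

View pics/r3.png

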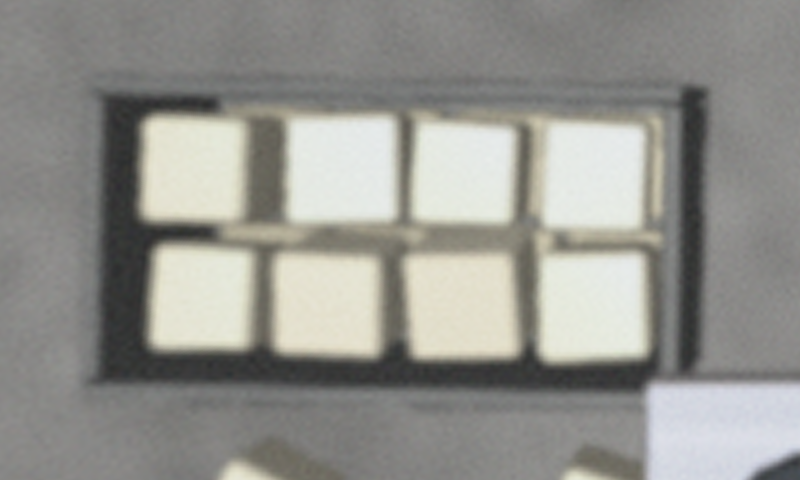

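Rectified at rim height, the bin's centre is about (0.549, −0.215) with yaw near 0. Relative to the foot, the TCP targets are x 0.5485 and y −0.182 or −0.250. Move over the first half and down to just above the lumps.

Call:
arm_command([
  {"rot":[0,0,0],"slide":[-0.014,-0.025,0],"grip":0},
  {"rot":[0,0,0],"slide":[-0.014,-0.025,0],"grip":0},
  {"rot":[0,0,0],"slide":[-0.0145,-0.025,0],"grip":0},
  {"rot":[0,0,0],"slide":[0,0,-0.02],"grip":0},
  {"rot":[0,0,0],"slide":[0,0,-0.02],"grip":0},
  {"rot":[0,0,0],"slide":[0,0,-0.02],"grip":0},
  {"rot":[0,0,0],"slide":[0,0,0],"grip":0},
  {"rot":[0,0,0],"slide":[0,0,0],"grip":0},
])

```text
time: 8.15
ee_pos: [0.5489, -0.1832, 0.164]
eef_rot: [0.0, 1.0, -0.0, 0.0]
ft_force: [0.1, 0.2, -3.7]
width: 0.0273
grip_force: 54.8
```

Call:
arm_command([
  {"rot":[0,0,0],"slide":[0,0,-0.0013],"grip":0},
  {"rot":[0,0,0],"slide":[0,0,-0.0013],"grip":0},
  {"rot":[0,0,0],"slide":[0,0,-0.0013],"grip":0},
  {"rot":[0,0,0],"slide":[0,0,-0.0013],"grip":0},
  {"rot":[0,0,0],"slide":[0,0,-0.0013],"grip":0},
  {"rot":[0,0,0],"slide":[0,0,-0.0013],"grip":0},
  {"rot":[0,0,0],"slide":[0,0,-0.0013],"grip":0},
  {"rot":[0,0,0],"slide":[0,0,-0.0013],"grip":0},
])

```text
time: 9.15
ee_pos: [0.5485, -0.1832, 0.1526]
eef_rot: [0.0, 1.0, 0.0, -0.0]
ft_force: [-0.8, 0.1, -3.8]
width: 0.0276
grip_force: 54.8
```

Call:
arm_command([
  {"rot":[0,0,0],"slide":[0,0,-0.0013],"grip":0},
  {"rot":[0,0,0],"slide":[0,0,-0.0013],"grip":0},
  {"rot":[0,0,0],"slide":[0,0,-0.0013],"grip":0},
  {"rot":[0,0,0],"slide":[0,0,-0.0013],"grip":0},
  {"rot":[0,0,0],"slide":[0,0,-0.0013],"grip":0},
  {"rot":[0,0,0],"slide":[0,0,-0.0013],"grip":0},
  {"rot":[0,0,0],"slide":[0,0,-0.0013],"grip":0},
  {"rot":[0,0,0],"slide":[0,0,-0.0013],"grip":0},
])

```text
time: 10.15
ee_pos: [0.5485, -0.1832, 0.1422]
eef_rot: [0.0, 1.0, 0.0, -0.0]
ft_force: [0.5, 0.5, -3.0]
width: 0.0275
grip_force: 54.8
```

Call:
arm_command([
  {"rot":[0,0,0],"slide":[0,0,-0.0013],"grip":0},
  {"rot":[0,0,0],"slide":[0,0,-0.0013],"grip":0},
  {"rot":[0,0,0],"slide":[0,0,-0.0013],"grip":0},
  {"rot":[0,0,0],"slide":[0,0,-0.0013],"grip":0},
  {"rot":[0,0,0],"slide":[0,0,-0.0013],"grip":0},
  {"rot":[0,0,0],"slide":[0,0,-0.0013],"grip":0},
  {"rot":[0,0,0],"slide":[0,0,-0.0013],"grip":0},
  {"rot":[0,0,0],"slide":[0,0,-0.0013],"grip":0},
])

```text
time: 11.15
ee_pos: [0.5485, -0.1832, 0.1318]
eef_rot: [0.0, 1.0, 0.0, 0.0]
ft_force: [-0.2, 0.5, -4.1]
width: 0.0275
grip_force: 54.8
```

Call:
arm_command([
  {"rot":[0,0,0],"slide":[0,0,-0.0008],"grip":0},
  {"rot":[0,0,0],"slide":[0,0,-0.0008],"grip":0},
  {"rot":[0,0,0],"slide":[0,0,-0.0008],"grip":0},
  {"rot":[0,0,0],"slide":[0,0,-0.0008],"grip":0},
  {"rot":[0,0,0],"slide":[0,0,-0.0008],"grip":0},
  {"rot":[0,0,0],"slide":[0,0,-0.0008],"grip":0},
  {"rot":[0,0,0],"slide":[0,0,0],"grip":0},
  {"rot":[0,0,0],"slide":[0,0,0],"grip":0},
])

```text
time: 12.15
ee_pos: [0.5485, -0.1831, 0.1271]
eef_rot: [0.0, 1.0, 0.0, -0.0]
ft_force: [-0.6, 0.2, -3.8]
width: 0.0275
grip_force: 54.8
```

Call:
arm_command([
  {"rot":[0,0,0],"slide":[0,0,-0.0006],"grip":0},
  {"rot":[0,0,0],"slide":[0,0,-0.0006],"grip":0},
  {"rot":[0,0,0],"slide":[0,0,-0.0006],"grip":0},
  {"rot":[0,0,0],"slide":[0,0,-0.0006],"grip":0},
  {"rot":[0,0,0],"slide":[0,0,-0.0006],"grip":0},
  {"rot":[0,0,0],"slide":[0,0,-0.0006],"grip":0},
  {"rot":[0,0,0],"slide":[0,0,0],"grip":0},
  {"rot":[0,0,0],"slide":[0,0,0],"grip":0},
])

```text
time: 13.15
ee_pos: [0.5485, -0.1833, 0.1236]
eef_rot: [0.0, 1.0, -0.0, 0.0]
ft_force: [-0.4, -0.1, -1.3]
width: 0.0279
grip_force: 54.8
```

First lump touched (about 2.5 N over the free weight). Continue slowly.

Call:
arm_command([
  {"rot":[0,0,0],"slide":[0,0,-0.0007],"grip":0},
  {"rot":[0,0,0],"slide":[0,0,-0.0007],"grip":0},
  {"rot":[0,0,0],"slide":[0,0,-0.0007],"grip":0},
  {"rot":[0,0,0],"slide":[0,0,-0.0007],"grip":0},
  {"rot":[0,0,0],"slide":[0,0,-0.0007],"grip":0},
  {"rot":[0,0,0],"slide":[0,0,-0.0007],"grip":0},
  {"rot":[0,0,0],"slide":[0,0,0],"grip":0},
  {"rot":[0,0,0],"slide":[0,0,0],"grip":0},
])

```text
time: 14.15
ee_pos: [0.5485, -0.1833, 0.1193]
eef_rot: [0.0, 1.0, -0.0, 0.0]
ft_force: [-1.0, -1.7, 1.8]
width: 0.0278
grip_force: 54.8
```

Call:
arm_command([
  {"rot":[0,0,0],"slide":[0,0,-0.0006],"grip":0},
  {"rot":[0,0,0],"slide":[0,0,-0.0006],"grip":0},
  {"rot":[0,0,0],"slide":[0,0,-0.0006],"grip":0},
  {"rot":[0,0,0],"slide":[0,0,-0.0006],"grip":0},
  {"rot":[0,0,0],"slide":[0,0,-0.0006],"grip":0},
  {"rot":[0,0,0],"slide":[0,0,0],"grip":0},
  {"rot":[0,0,0],"slide":[0,0,0],"grip":0},
  {"rot":[0,0,0],"slide":[0,0,0],"grip":0},
])

```text
time: 15.15
ee_pos: [0.5485, -0.1832, 0.1163]
eef_rot: [0.0, 1.0, 0.0, 0.0]
ft_force: [0.2, -2.5, 0.9]
width: 0.0278
grip_force: 54.8
```

Call:
arm_command([
  {"rot":[0,0,0],"slide":[0,0,-0.0005],"grip":0},
  {"rot":[0,0,0],"slide":[0,0,-0.0005],"grip":0},
  {"rot":[0,0,0],"slide":[0,0,-0.0005],"grip":0},
  {"rot":[0,0,0],"slide":[0,0,-0.0005],"grip":0},
  {"rot":[0,0,0],"slide":[0,0,-0.0005],"grip":0},
  {"rot":[0,0,0],"slide":[0,0,0],"grip":0},
  {"rot":[0,0,0],"slide":[0,0,0],"grip":0},
  {"rot":[0,0,0],"slide":[0,0,0],"grip":0},
])

```text
time: 16.15
ee_pos: [0.5485, -0.1832, 0.1137]
eef_rot: [0.0, 1.0, 0.0, -0.0]
ft_force: [-0.6, -3.0, 1.7]
width: 0.0275
grip_force: 54.8
```

Call:
arm_command([
  {"rot":[0,0,0],"slide":[0,0,-0.0005],"grip":0},
  {"rot":[0,0,0],"slide":[0,0,-0.0005],"grip":0},
  {"rot":[0,0,0],"slide":[0,0,-0.0005],"grip":0},
  {"rot":[0,0,0],"slide":[0,0,-0.0005],"grip":0},
  {"rot":[0,0,0],"slide":[0,0,-0.0005],"grip":0},
  {"rot":[0,0,0],"slide":[0,0,0],"grip":0},
  {"rot":[0,0,0],"slide":[0,0,0],"grip":0},
  {"rot":[0,0,0],"slide":[0,0,0],"grip":0},
])

```text
time: 17.15
ee_pos: [0.5484, -0.1831, 0.1112]
eef_rot: [0.0, 1.0, 0.0, -0.0]
ft_force: [0.1, -2.2, 0.3]
width: 0.0284
grip_force: 54.8
```

Call:
arm_command([
  {"rot":[0,0,0],"slide":[0,0,-0.0005],"grip":0},
  {"rot":[0,0,0],"slide":[0,0,-0.0005],"grip":0},
  {"rot":[0,0,0],"slide":[0,0,-0.0005],"grip":0},
  {"rot":[0,0,0],"slide":[0,0,-0.0005],"grip":0},
  {"rot":[0,0,0],"slide":[0,0,-0.0005],"grip":0},
  {"rot":[0,0,0],"slide":[0,0,0],"grip":0},
  {"rot":[0,0,0],"slide":[0,0,0],"grip":0},
  {"rot":[0,0,0],"slide":[0,0,0],"grip":0},
])

```text
time: 18.15
ee_pos: [0.5485, -0.1831, 0.1088]
eef_rot: [0.0, 1.0, 0.0, 0.0]
ft_force: [0.6, -2.0, 1.8]
width: 0.0276
grip_force: 54.8
```

Call:
arm_command([
  {"rot":[0,0,0],"slide":[0,0,-0.0005],"grip":0},
  {"rot":[0,0,0],"slide":[0,0,-0.0005],"grip":0},
  {"rot":[0,0,0],"slide":[0,0,-0.0005],"grip":0},
  {"rot":[0,0,0],"slide":[0,0,-0.0005],"grip":0},
  {"rot":[0,0,0],"slide":[0,0,0],"grip":0},
  {"rot":[0,0,0],"slide":[0,0,0],"grip":0},
  {"rot":[0,0,0],"slide":[0,0,0],"grip":0},
  {"rot":[0,0,0],"slide":[0,0,0],"grip":0},
])

```text
time: 19.15
ee_pos: [0.5485, -0.1831, 0.1067]
eef_rot: [0.0, 1.0, 0.0, -0.0]
ft_force: [0.1, -3.5, 0.6]
width: 0.0276
grip_force: 54.8
```

Call:
arm_command([
  {"rot":[0,0,0],"slide":[0,0,-0.0005],"grip":0},
  {"rot":[0,0,0],"slide":[0,0,-0.0005],"grip":0},
  {"rot":[0,0,0],"slide":[0,0,-0.0005],"grip":0},
  {"rot":[0,0,0],"slide":[0,0,-0.0005],"grip":0},
  {"rot":[0,0,0],"slide":[0,0,0],"grip":0},
  {"rot":[0,0,0],"slide":[0,0,0],"grip":0},
  {"rot":[0,0,0],"slide":[0,0,0],"grip":0},
  {"rot":[0,0,0],"slide":[0,0,0],"grip":0},
])

```text
time: 20.15
ee_pos: [0.5487, -0.1833, 0.1061]
eef_rot: [0.0, 1.0, 0.0, 0.0]
ft_force: [-4.3, -2.2, 13.8]
width: 0.0281
grip_force: 54.8
```

Firm ground at TCP z ≈ 0.106 (about 17.5 N). Add a touch and hold.

Call:
arm_command([
  {"rot":[0,0,0],"slide":[0,0,-0.0002],"grip":0},
  {"rot":[0,0,0],"slide":[0,0,-0.0001],"grip":0},
  {"rot":[0,0,0],"slide":[0,0,0],"grip":0},
  {"rot":[0,0,0],"slide":[0,0,0],"grip":0},
  {"rot":[0,0,0],"slide":[0,0,0],"grip":0},
  {"rot":[0,0,0],"slide":[0,0,0],"grip":0},
  {"rot":[0,0,0],"slide":[0,0,0],"grip":0},
  {"rot":[0,0,0],"slide":[0,0,0],"grip":0},
])

```text
time: 21.15
ee_pos: [0.5487, -0.1833, 0.1061]
eef_rot: [0.0, 1.0, 0.0, 0.001]
ft_force: [-5.2, -1.6, 17.1]
width: 0.0278
grip_force: 54.8
```

Held at about 20.8 N. Lift clear and go over the second half.

Call:
arm_command([
  {"rot":[0,0,0],"slide":[0,0,0.002],"grip":0},
  {"rot":[0,0,0],"slide":[0,0,0.013],"grip":0},
  {"rot":[0,0,0],"slide":[0,0,0.022],"grip":0},
  {"rot":[0,0,0],"slide":[0,0,0.021],"grip":0},
  {"rot":[0,0,0],"slide":[0,-0.02,0],"grip":0},
  {"rot":[0,0,0],"slide":[0,-0.03,0],"grip":0},
  {"rot":[0,0,0],"slide":[0,-0.017,0],"grip":0},
  {"rot":[0,0,0],"slide":[0,0,0],"grip":0},
])

```text
time: 22.15
ee_pos: [0.548, -0.251, 0.1624]
eef_rot: [0.001, 1.0, 0.0, -0.0]
ft_force: [0.4, 0.7, -3.7]
width: 0.0277
grip_force: 54.8
```

Call:
arm_command([
  {"rot":[0,0,0],"slide":[0,0,-0.0015],"grip":0},
  {"rot":[0,0,0],"slide":[0,0,-0.0015],"grip":0},
  {"rot":[0,0,0],"slide":[0,0,-0.0015],"grip":0},
  {"rot":[0,0,0],"slide":[0,0,-0.0015],"grip":0},
  {"rot":[0,0,0],"slide":[0,0,-0.0015],"grip":0},
  {"rot":[0,0,0],"slide":[0,0,-0.0015],"grip":0},
  {"rot":[0,0,0],"slide":[0,0,-0.0015],"grip":0},
  {"rot":[0,0,0],"slide":[0,0,-0.0015],"grip":0},
])

```text
time: 23.15
ee_pos: [0.5485, -0.2502, 0.1504]
eef_rot: [0.0, 1.0, 0.0, -0.0]
ft_force: [-0.1, -0.9, -4.6]
width: 0.0275
grip_force: 54.8
```

Call:
arm_command([
  {"rot":[0,0,0],"slide":[0,0,-0.0013],"grip":0},
  {"rot":[0,0,0],"slide":[0,0,-0.0013],"grip":0},
  {"rot":[0,0,0],"slide":[0,0,-0.0013],"grip":0},
  {"rot":[0,0,0],"slide":[0,0,-0.0013],"grip":0},
  {"rot":[0,0,0],"slide":[0,0,-0.0013],"grip":0},
  {"rot":[0,0,0],"slide":[0,0,-0.0013],"grip":0},
  {"rot":[0,0,0],"slide":[0,0,-0.0013],"grip":0},
  {"rot":[0,0,0],"slide":[0,0,-0.0013],"grip":0},
])

```text
time: 24.15
ee_pos: [0.5485, -0.2501, 0.14]
eef_rot: [0.0, 1.0, 0.0, -0.0]
ft_force: [-0.0, -0.1, -4.5]
width: 0.0278
grip_force: 54.8
```

Call:
arm_command([
  {"rot":[0,0,0],"slide":[0,0,-0.0013],"grip":0},
  {"rot":[0,0,0],"slide":[0,0,-0.0013],"grip":0},
  {"rot":[0,0,0],"slide":[0,0,-0.0013],"grip":0},
  {"rot":[0,0,0],"slide":[0,0,-0.0013],"grip":0},
  {"rot":[0,0,0],"slide":[0,0,-0.0013],"grip":0},
  {"rot":[0,0,0],"slide":[0,0,-0.0013],"grip":0},
  {"rot":[0,0,0],"slide":[0,0,-0.0013],"grip":0},
  {"rot":[0,0,0],"slide":[0,0,-0.0013],"grip":0},
])

```text
time: 25.15
ee_pos: [0.5485, -0.2502, 0.1296]
eef_rot: [0.0, 1.0, 0.0, -0.0]
ft_force: [0.2, 0.4, -3.9]
width: 0.0274
grip_force: 54.8
```

Call:
arm_command([
  {"rot":[0,0,0],"slide":[0,0,-0.0012],"grip":0},
  {"rot":[0,0,0],"slide":[0,0,-0.0012],"grip":0},
  {"rot":[0,0,0],"slide":[0,0,-0.0012],"grip":0},
  {"rot":[0,0,0],"slide":[0,0,-0.0012],"grip":0},
  {"rot":[0,0,0],"slide":[0,0,-0.0012],"grip":0},
  {"rot":[0,0,0],"slide":[0,0,-0.0012],"grip":0},
  {"rot":[0,0,0],"slide":[0,0,-0.0012],"grip":0},
  {"rot":[0,0,0],"slide":[0,0,-0.0012],"grip":0},
])

```text
time: 26.15
ee_pos: [0.5486, -0.2502, 0.1202]
eef_rot: [0.0, 1.0, 0.0, 0.0]
ft_force: [-0.8, 0.5, 2.1]
width: 0.0277
grip_force: 54.8
```

Call:
arm_command([
  {"rot":[0,0,0],"slide":[0,0,-0.001],"grip":0},
  {"rot":[0,0,0],"slide":[0,0,-0.001],"grip":0},
  {"rot":[0,0,0],"slide":[0,0,-0.001],"grip":0},
  {"rot":[0,0,0],"slide":[0,0,-0.001],"grip":0},
  {"rot":[0,0,0],"slide":[0,0,-0.001],"grip":0},
  {"rot":[0,0,0],"slide":[0,0,-0.001],"grip":0},
  {"rot":[0,0,0],"slide":[0,0,-0.001],"grip":0},
  {"rot":[0,0,0],"slide":[0,0,-0.001],"grip":0},
])

```text
time: 27.15
ee_pos: [0.5486, -0.2502, 0.1121]
eef_rot: [0.0, 1.0, -0.0, 0.0]
ft_force: [-0.9, 0.1, 2.7]
width: 0.0275
grip_force: 54.8
```

Call:
arm_command([
  {"rot":[0,0,0],"slide":[0,0,-0.0006],"grip":0},
  {"rot":[0,0,0],"slide":[0,0,-0.0006],"grip":0},
  {"rot":[0,0,0],"slide":[0,0,-0.0006],"grip":0},
  {"rot":[0,0,0],"slide":[0,0,-0.0006],"grip":0},
  {"rot":[0,0,0],"slide":[0,0,-0.0006],"grip":0},
  {"rot":[0,0,0],"slide":[0,0,-0.0006],"grip":0},
  {"rot":[0,0,0],"slide":[0,0,-0.0006],"grip":0},
  {"rot":[0,0,0],"slide":[0,0,-0.0006],"grip":0},
])

```text
time: 28.15
ee_pos: [0.5485, -0.2502, 0.1073]
eef_rot: [0.0, 1.0, 0.0, 0.0]
ft_force: [0.3, 0.5, 2.3]
width: 0.0274
grip_force: 54.8
```

Call:
arm_command([
  {"rot":[0,0,0],"slide":[0,0,-0.0005],"grip":0},
  {"rot":[0,0,0],"slide":[0,0,-0.0005],"grip":0},
  {"rot":[0,0,0],"slide":[0,0,-0.0004],"grip":0},
  {"rot":[0,0,0],"slide":[0,0,-0.0004],"grip":0},
  {"rot":[0,0,0],"slide":[0,0,-0.0003],"grip":0},
  {"rot":[0,0,0],"slide":[0,0,-0.0003],"grip":0},
  {"rot":[0,0,0],"slide":[0,0,0],"grip":0},
  {"rot":[0,0,0],"slide":[0,0,0],"grip":0},
])

```text
time: 29.15
ee_pos: [0.5487, -0.2503, 0.1061]
eef_rot: [0.0, 1.0, 0.0, 0.0]
ft_force: [-3.7, 0.9, 13.2]
width: 0.0277
grip_force: 54.8
```

Call:
arm_command([
  {"rot":[0,0,0],"slide":[0,0,-0.0002],"grip":0},
  {"rot":[0,0,0],"slide":[0,0,-0.0001],"grip":0},
  {"rot":[0,0,0],"slide":[0,0,-0.0001],"grip":0},
  {"rot":[0,0,0],"slide":[0,0,0],"grip":0},
  {"rot":[0,0,0],"slide":[0,0,0],"grip":0},
  {"rot":[0,0,0],"slide":[0,0,0],"grip":0},
  {"rot":[0,0,0],"slide":[0,0,0],"grip":0},
  {"rot":[0,0,0],"slide":[0,0,0],"grip":0},
])

```text
time: 30.15
ee_pos: [0.5487, -0.2504, 0.1061]
eef_rot: [0.0, 1.0, 0.0, 0.001]
ft_force: [-4.2, 1.8, 17.0]
width: 0.0278
grip_force: 54.8
```

Second half firm at the same level, about 20.8 N held. Lift, step aside and check the bin.

Call:
arm_command([
  {"rot":[0,0,0],"slide":[0,0,0.002],"grip":0},
  {"rot":[0,0,0],"slide":[0,0,0.013],"grip":0},
  {"rot":[0,0,0],"slide":[0,0,0.03],"grip":0},
  {"rot":[0,0,0],"slide":[0,0,0.04],"grip":0},
  {"rot":[0,0,0],"slide":[0.02,0.045,0.034],"grip":0},
  {"rot":[0,0,0],"slide":[0.02,0.05,0],"grip":0},
  {"rot":[0,0,0],"slide":[0.005,0.04,0],"grip":0},
  {"rot":[0,0,0],"slide":[0,0.01,0],"grip":0},
])

```text
time: 31.15
ee_pos: [0.5937, -0.1012, 0.2232]
eef_rot: [-0.002, 1.0, 0.001, -0.001]
ft_force: [0.8, -0.9, -3.9]
width: 0.0272
grip_force: 54.8
```

Run:
```python
from h import *
p=eyes.camera("wrist");np.save("w4.npy",p,allow_pickle=True)
a=rect(p,.0395,.5495,-.215,.06,.1,.00025)[:,:,::-1]
q=eyes.camera("scene");b=cv2.resize(q["pixels"][165:255,110:210][:,:,::-1],(0,0),fx=1.25,fy=1.25)
b=cv2.resize(q["pixels"][170:250,110:215][:,:,::-1],(157,120),interpolation=3);b=cv2.resize(b,None,fx=1,fy=1)
c=np.zeros((120,800,3),"u1");c[:,:157]=b
cv2.imwrite("pics/r4.png",np.vstack([a,c]))
s=sensors.read_state();print(s["time"],s["ee_pos"])
```

```text
31.25 [ 0.593271   -0.10396067  0.22337995]
```

View pics/r4.png

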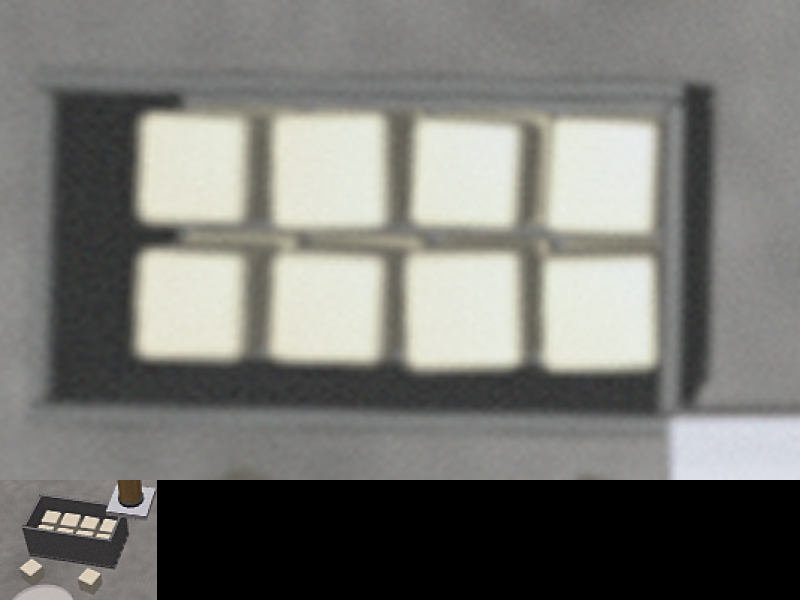

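All eight lumps lie evenly in two rows of four, equally bright (tops flat), unbroken; spares undisturbed. Return to the tray.

Call:
arm_command([
  {"rot":[0,0,0],"slide":[-0.002,0.03,0],"grip":0},
  {"rot":[0,0,0],"slide":[-0.004,0.05,0],"grip":0},
  {"rot":[0,0,0],"slide":[-0.004,0.055,0],"grip":0},
  {"rot":[0,0,0],"slide":[-0.004,0.055,0],"grip":0},
  {"rot":[0,0,0],"slide":[-0.004,0.055,0],"grip":0},
  {"rot":[0,0,0],"slide":[-0.004,0.05,0],"grip":0},
  {"rot":[0,0,0],"slide":[0,0.035,0],"grip":0},
  {"rot":[0,0,0],"slide":[0,0.01,0],"grip":0},
])

```text
time: 32.25
ee_pos: [0.5713, 0.2359, 0.2232]
eef_rot: [-0.0, 1.0, -0.0, -0.0]
ft_force: [0.2, -0.7, -3.6]
width: 0.0275
grip_force: 54.8
```

Call:
arm_command([
  {"rot":[0,0,0],"slide":[0,0,-0.02],"grip":0},
  {"rot":[0,0,0],"slide":[0,0,-0.03],"grip":0},
  {"rot":[0,0,0],"slide":[0,0,-0.03],"grip":0},
  {"rot":[0,0,0],"slide":[0,0,-0.03],"grip":0},
  {"rot":[0,0,0],"slide":[0,0,-0.02],"grip":0},
  {"rot":[0,0,0],"slide":[0,0,-0.01],"grip":0},
  {"rot":[0,0,0],"slide":[0,0,-0.003],"grip":0},
  {"rot":[0,0,0],"slide":[0,0,0],"grip":0},
])

```text
time: 33.25
ee_pos: [0.572, 0.2349, 0.0813]
eef_rot: [0.0, 1.0, 0.0, 0.0]
ft_force: [-0.1, 0.1, -3.7]
width: 0.0275
grip_force: 54.8
```

Call:
arm_command([
  {"rot":[0,0,0],"slide":[0,0,-0.0013],"grip":0},
  {"rot":[0,0,0],"slide":[0,0,-0.0013],"grip":0},
  {"rot":[0,0,0],"slide":[0,0,-0.0012],"grip":0},
  {"rot":[0,0,0],"slide":[0,0,-0.0012],"grip":0},
  {"rot":[0,0,0],"slide":[0,0,-0.0012],"grip":0},
  {"rot":[0,0,0],"slide":[0,0,-0.001],"grip":0},
  {"rot":[0,0,0],"slide":[0,0,-0.001],"grip":0},
  {"rot":[0,0,0],"slide":[0,0,0],"grip":0},
])

```text
time: 34.25
ee_pos: [0.5714, 0.2348, 0.0722]
eef_rot: [0.0, 1.0, -0.0, -0.0]
ft_force: [-0.8, 0.5, -4.3]
width: 0.0275
grip_force: 54.8
```

Call:
arm_command([
  {"rot":[0,0,0],"slide":[0,0,-0.0005],"grip":0},
  {"rot":[0,0,0],"slide":[0,0,-0.0005],"grip":0},
  {"rot":[0,0,0],"slide":[0,0,-0.0005],"grip":0},
  {"rot":[0,0,0],"slide":[0,0,-0.0005],"grip":0},
  {"rot":[0,0,0],"slide":[0,0,-0.0004],"grip":0},
  {"rot":[0,0,0],"slide":[0,0,0],"grip":0},
  {"rot":[0,0,0],"slide":[0,0,0],"grip":0},
  {"rot":[0,0,0],"slide":[0,0,0],"grip":0},
])

```text
time: 35.25
ee_pos: [0.5715, 0.2348, 0.0699]
eef_rot: [0.0, 1.0, 0.0, -0.0]
ft_force: [0.4, 0.8, -4.0]
width: 0.0276
grip_force: 54.8
```

Call:
arm_command([
  {"rot":[0,0,0],"slide":[0,0,-0.0004],"grip":0},
  {"rot":[0,0,0],"slide":[0,0,-0.0004],"grip":0},
  {"rot":[0,0,0],"slide":[0,0,-0.0003],"grip":0},
  {"rot":[0,0,0],"slide":[0,0,0],"grip":0},
  {"rot":[0,0,0],"slide":[0,0,0],"grip":0},
  {"rot":[0,0,0],"slide":[0,0,0],"grip":0},
  {"rot":[0,0,0],"slide":[0,0,0],"grip":0},
  {"rot":[0,0,0],"slide":[0,0,0],"grip":0},
])

```text
time: 36.25
ee_pos: [0.5715, 0.2348, 0.069]
eef_rot: [0.0, 1.0, 0.0, 0.0]
ft_force: [-1.9, -1.6, 0.5]
width: 0.0276
grip_force: 54.8
```

Contact with the tray floor; release gently and withdraw straight up.

Call:
arm_command([
  {"rot":[0,0,0],"slide":[0,0,0],"grip":0.5},
  {"rot":[0,0,0],"slide":[0,0,0],"grip":0.9},
  {"rot":[0,0,0],"slide":[0,0,0],"grip":0.9},
  {"rot":[0,0,0],"slide":[0,0,0],"grip":0.9},
  {"rot":[0,0,0],"slide":[0,0,0],"grip":0.9},
  {"rot":[0,0,0],"slide":[0,0,0],"grip":0.9},
  {"rot":[0,0,0],"slide":[0,0,0.01],"grip":0.9},
  {"rot":[0,0,0],"slide":[0,0,0.02],"grip":0.9},
])

```text
time: 37.25
ee_pos: [0.5712, 0.2347, 0.0995]
eef_rot: [0.0, 1.0, -0.0, -0.0]
ft_force: [-0.2, 0.1, 0.6]
width: 0.0783
grip_force: 0.0
```

Call:
arm_command([
  {"rot":[0,0,0],"slide":[0,0,0.03],"grip":0.9},
  {"rot":[0,0,0],"slide":[0,0,0.03],"grip":0.9},
  {"rot":[0,0,0],"slide":[0,0,0.03],"grip":0.9},
  {"rot":[0,0,0],"slide":[0,0,0.03],"grip":0.9},
  {"rot":[0,0,0],"slide":[-0.03,0,0.01],"grip":0.9},
  {"rot":[0,0,0],"slide":[-0.03,0,0],"grip":0.9},
  {"rot":[0,0,0],"slide":[0,0,0],"grip":0.9},
  {"rot":[0,0,0],"slide":[0,0,0],"grip":0.9},
])

```text
time: 38.25
ee_pos: [0.5121, 0.2348, 0.23]
eef_rot: [0.0, 1.0, 0.0, 0.001]
ft_force: [-0.1, 0.7, -0.5]
width: 0.0781
grip_force: 0.0
```

Run:
```python
from h import *
p=eyes.camera("wrist");q=eyes.camera("scene")
a=cv2.resize(p["pixels"][100:340,120:400][:,:,::-1],(400,343));b=cv2.resize(q["pixels"][:,:,::-1],(400,300))
b=cv2.resize(q["pixels"][150:300,100:430][:,:,::-1],(400,182),interpolation=3)
cv2.imwrite("pics/end.png",np.vstack([a,b]))
```

```text
(no output)
```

View pics/end.png

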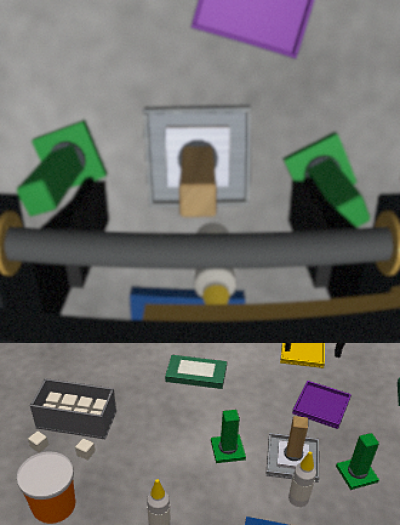

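The tamper stands upright and centred in the tray (foot at (165–230, 127–188)). The chalk lies packed in the bin and everything else is in place.

```bash
python3 -c "
from bench import order
print(order.close_job())"
```

```text
the job is handed in; nothing more can be done
None
```

The job is handed in: all eight lumps were pressed down in two places with about 21 N each, looked flat and unbroken in the picture, and the tamper stands upright in its tray, finished at about 38 s of the 72 s allowed.

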